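Open the combination padlock on the tool chest and hold it up

ROBOT

A 7-joint arm with a two-finger parallel gripper is mounted at the origin on the work surface. World frame = base frame: x ahead of the robot, y to its left, z up, the work surface at z = 0. Lengths are in mm, angles in rad, forces in N, time in s.
With the tool pointing down it reaches from about 350 to 900 mm from the base axis. Payload 8.1 kg.
Tool frame: the origin (TCP) lies at the very end of the fingers, on their centre line; the grasp point (between the pads) lies 19 mm behind it; z points along the fingers, y is the line along which they close (so a half turn about z gives the same grasp; the last joint's range is limited). The gripper opens to 92 mm and grips with 3 to 60 N. Pads are 19 mm wide; open, the fingers measure 130 mm over their backs; the gripper's body (75 mm by 190 mm) begins 47 mm behind the grasp point.
Start: joints at [1.012, 0.434, 0.025, 1.573, -0.012, 1.134, -0.075], TCP at [275.093, -561.219, 195.442] pointing down, gripper open.
Joint ranges: [-2.62, 2.62], [-0.44, 2.09], [-1.27, 1.32], [0.08, 2.57], [-1.32, 4.46], [0.12, 2], [-2.74, 2.74]. Speed limits (rad/s): [2.22, 2.22, 3.01, 3.01, 3.14, 3.14, 3.14].

INTERFACE

Orientations are given as [roll, pitch, yaw] about the fixed x, y, z axes, in that order (R = Rz(yaw) Ry(pitch) Rx(roll)).
In Python, from bench import manip gives the robot as it stands. The module is installed in compiled form; this text tells all that it offers.
- The arm moves only by the tool play_rows, never from a script. Its argument "steps" is a list of rows, each a list of 3 entries, a list of its own where there are three numbers: the shift along the world's x, y, z as a fraction of full scale, then the turn, a rotation vector about the world's x, y, z as a fraction of full scale, then the closure, from -1 (fully open) to 1 (shut). A call has exactly 8 rows; each row is the pose to reach, as a shift and turn from the pose commanded when the call began; what a row does not reach only later rows make up. Full scale, the value 1, is 0.3 m for a shift and 45 degrees for a turn. A row lasts 1/10 s, in which the tool goes at most 50 mm and 8.59 degrees, less where a joint would pass 70% of its speed; a pose out of reach is approached as far as the arm can. A call with a number of a shift or a turn outside -1 to 1 is refused whole. A call with a gripper value outside its range is refused whole. The fingers move at their own pace and stop on an object; the grip force is fixed at half the most. Time passes only in rows, so rows that repeat a pose let the fingers close, or fill a call up. It gives the time, the measured TCP pose, the force, the opening and the grip force at its end, in the units of the state.
- manip.sense(): the state, without advancing time (a new reading comes with each control period).
- manip.get_image(name): name is "scene" or "top" or "wrist"; returns the picture (420x560x3 uint8, red, green, blue); there is no depth.
- manip.camera_info(name): a dict with "vfov" (degrees; the focal length in pixels is half the picture's height over the tangent of half this angle, whatever the lens; pixels are square), "cx", "cy" (the principal point, pixels), "dist" ([k1, k2, p1, p2, k3] as OpenCV has them; the pictures are not rectified), "world_to_cam" (4x4, takes a point from world to camera coordinates); the wrist camera has in their place "mount" (4x4, takes a point from camera to tool coordinates, whose origin is the TCP and whose axes are the flange's). Camera axes: x right, y down, z forward; pixel columns grow to the right and rows downward; lengths in mm; the calibration is good to about 2 mm. A picture is of the moment at which its call begins: read the wrist's pose just before it. camera_info takes no time and is no camera call.
- manip.close_job(): hands the job in; it is judged then, once.
The state is a dict: "time_s": time; "qpos": joint angles; "dq": joint speeds; "effort": joint torques, N m; "ee_pos": TCP position; "eef_rot": TCP orientation; "wrist_force": force on the tool from outside, world axes, zero at the start; "torque": the same for the moment, N m; "opening": opening from 0.0 (shut) to 1.0 (fully open); "gripper_force": force on a finger pad.
Only numpy, scipy, OpenCV 4.12 (cv2) and the standard library are available. Lean on these libraries where they do the work, as an engineer would, in place of code of your own. Each camera call takes 0.05 s, during which the arm holds its last target. There are 200 camera calls.

TASK

Unlock the combination padlock on the tool chest: turn its dial, feeling it click from notch to notch, until the pointer clicks in at the white index mark beside the shackle, then pull the lock's body back against the staple so that the shackle slides fully open. Ease the lock forward until the staple stands in the open gap, lift it off, and present it held level, dial up and shackle open, in the gripper, at least 12 cm above the chest's lid; the program finishes while still holding it there. Leave the jar, wrench, carton and jug where they are.

Things in the scene. Friction and masses are not known exactly. Their poses are not given: they have to be found in the camera images.
- lock_center (a point): Centre of the brass padlock (0.5 kg), a block 62 (x) x 52 (y) x 28 (z) mm lying on the chest's lid, 14 mm above it, below the dial's axis. z up, x towards the shackle (away from the robot). Grip it across its 52 mm (y). Fixed ribs on the lid, 5 mm high, run 2.5 mm from both sides: grip 6 mm or more above the lid. White index mark: 6 mm ridge on the block's top at the dial's +x edge.
- dial_grip (a point): Middle of the dial's grip bar, on the dial's axis, 39 mm above the lid. The dial is a black disc 43 mm wide, its top 32 mm above the lid, with a bar across it 10 mm wide, 32 mm long, 14 mm tall (top 46 mm above the lid). The point's x runs along the bar towards its pointer end, marked by a white line.
- dial (a joint): Dial angle, rad, counter-clockwise from above; 0 = pointer at the index mark (lock's +x), the only place that releases the shackle, within about 0.15. Notches every 0.524 rad (30 degrees; 0 is one): let go, it snaps into the nearest; about 0.05 N m takes it to the next. Starts 0.8 to 2.2 rad counter-clockwise of the mark: turn clockwise.
- shackle (a joint): How far the shackle has slid out of the lock, m: 0 closed, 0.028 fully open (end stop). No spring: about 3 N moves it either way and it stays where it is left.
- shackle_crown (a point): Middle of the crown (end) of the U shackle, 8 mm steel bar, level with lock_center and moving with the shackle; axes as the lock's. Legs at y = +17 mm (short, leaves the block when open) and -17 mm (long). Closed, the crown's inner side is 16 mm beyond the block's +x face.
- gap (a point): Fixed point of the lock, 43.5 mm in x and 17 mm in y from lock_center: with the shackle fully open, the middle of the 25 mm gap between the short leg's tip and the block. With the staple here nothing of the lock is under the staple and the lock lifts straight off.
- staple (a point): Middle of the bridge of the staple fixed on the lid: upright inverted U of 7 mm bar, legs 22 mm apart along y, bridge centre 27.5 mm above the lid; x as the lock's. It straddles the short leg, one leg inside the shackle's U, 8 mm from the block. Pulling the block in -x meets the crown after about 4.5 mm, then draws the shackle out 28 mm; from there the gap is 28 mm forward (+x).
- jar: Small jar standing on the lid's +y end, 42 mm wide and 55 mm tall. Origin under its centre. Leave alone.
- wrench: Steel wrench, 150 mm long, lying on the lid's -y end. Leave alone.
- carton: White carton on the bench, 90 x 70 x 60 mm. Leave alone.
- jug: Bottle on the bench, 80 mm wide, 170 mm tall. Leave alone.
Things that resemble listed ones, but are neither listed nor needed, are in the scene too. What is shaped like the part that bears lock_center but orange or pink is not meant.

How it is judged (in metres and radians):
On the way, in this order (a step that is already met when the one before it is completed fails the run):
1. the dial rests in the notch at the index mark, the shackle still shut (value of joint dial between -0.2 and 0.2 rad and value of joint shackle below 0.008 m), for 0.2 s.
2. the shackle is pulled open while the lock is still at the staple (value of joint shackle above 0.022 m and distance between lock_center and staple below 0.13 m), for 0.1 s.
At the end, for the whole second after the job is handed in: the lock is held still in the fingers, its centre at least 117 mm above the lid (90 mm above the staple's bridge centre), dial up within 20 degrees of level, the shackle at least 22 mm out and nothing of the lock touching the chest (value of joint shackle above 0.022 m and z of lock_center in the frame of staple above 0.09 m and angle between lock_center's own z axis and vertical below 0.35 rad and contact force between the fingers and lock above 1 N and contact force between lock and chest below 0.1 N and linear speed of lock below 0.03 m/s); the arm keeps its last pose, push and grip.
It fails at once if the jar is pushed more than 3 cm (distance of jar from where it was at the start of the episode above 0.03 m).
It fails at once if the wrench is pushed more than 3 cm (distance of wrench from where it was at the start of the episode above 0.03 m).
It fails at once if the carton is pushed more than 3 cm (distance of carton from where it was at the start of the episode above 0.03 m).
It fails at once if the jug is pushed more than 3 cm (distance of jug from where it was at the start of the episode above 0.03 m).
It also fails if it takes over 64 s, if anything falls off the work surface, if the arm or the gripper's body presses on something with over 40 N, if the wrist force passes 120 N, or if a joint passes its speed limit or range.

## Working session

There is one attempt and no reset: what is moved stays moved. The work goes in short steps, Python scripts to look and compute and a tool call to move; the robot and the scene stay as the last step left them, time stands still between calls to the robot, and variables do not carry over. Pictures are saved under pics/ and viewed, at most 10 in all, crops included, and the job is handed in when it is done.

Besides the shell and the picture viewer there is one more tool, called after "Call:" by a JSON object that holds its "name" and its "arguments". play_rows: Moves the arm, as the interface text tells. Shift numbers are shares of 0.3 m and turn numbers shares of 45 degrees, none past 1 either way. Its arguments: {"type":"object","properties":{"steps":{"type":"array"}},"required":["steps"]}

```bash
mkdir -p pics
cat > h.py <<'E'
import numpy as np,cv2
from bench import manip
from scipy.spatial.transform import Rotation as R
def K(i):
    f=210/np.tan(np.radians(i['vfov'])/2); return np.array([[f,0,i['cx']],[0,f,i['cy']],[0,0,1.]]),np.array(i['dist'],float)
def rot(s):
    r=np.array(s['eef_rot'],float)
    return r if r.shape==(3,3) else R.from_euler('xyz',r).as_matrix()
def cam2world(name,s=None):
    i=manip.camera_info(name)
    if name!='wrist': return i,np.linalg.inv(np.array(i['world_to_cam']))
    T=np.eye(4);T[:3,:3]=rot(s);T[:3,3]=s['ee_pos']
    return i,T@np.array(i['mount'])
def rays(name,px,s=None):
    i,T=cam2world(name,s);k,d=K(i)
    u=cv2.undistortPoints(np.array(px,float).reshape(-1,1,2),k,d)[:,0]
    return T[:3,3],np.c_[u,np.ones(len(u))]@T[:3,:3].T
def plane(name,px,z,s=None):
    o,d=rays(name,px,s); return o+d*((z-o[2])/d[:,2])[:,None]
def tri(o1,d1,o2,d2):
    A=np.c_[d1,-d2];t=np.linalg.lstsq(A,o2-o1,rcond=None)[0]
    a=o1+t[0]*d1;b=o2+t[1]*d2;return (a+b)/2,np.linalg.norm(a-b)
def shot(name,fn):
    s=manip.sense();im=manip.get_image(name);cv2.imwrite('pics/'+fn,im[:,:,::-1]);return s,im
E
python3 - <<'E'
from h import *
print(manip.sense())
for n in('scene','top','wrist'):
    print(n,manip.camera_info(n)); shot(n,n+'0.png')
a=[cv2.imread(f'pics/{n}0.png') for n in('scene','top')]
cv2.imwrite('pics/both.png',cv2.resize(np.vstack(a),(800*560//800,600)) if 0 else np.hstack([x[:, :] for x in a])[:, :1120])
E
```

```text
{'time_s': 0.0, 'qpos': array([ 1.01241221,  0.4351916 ,  0.02503428,  1.5741155 , -0.01162207,
        1.1340049 , -0.07510529]), 'dq': array([ 9.15869194e-04, -1.93769336e-03,  1.66445100e-03, -1.28376967e-04,
        1.26379352e-03,  7.84185543e-05, -7.61596005e-04]), 'effort': array([-6.56096800e-04, -6.67860317e+01,  9.84675698e-01, -3.14468157e+01,
       -6.08062372e-02,  4.25951346e-02,  1.60683826e-04]), 'ee_pos': array([ 274.77044671, -560.72462378,  194.65810206]), 'eef_rot': array([-3.14002589e+00,  1.48004762e-04,  4.55643975e-01]), 'wrist_force': array([ 0.21100742,  0.06089682, -0.38965321]), 'torque': array([-0.04354302,  0.00369706,  0.03553768]), 'gripper_force': 0.0, 'opening': 0.999444815977893}
scene {'vfov': 54.47598390883916, 'cx': 277.27207319628, 'cy': 205.42734367195928, 'dist': array([0.03118581, 0.        , 0.        , 0.        , 0.        ]), 'world_to_cam': array([[ 8.18225164e-01,  5.74665642e-01, -1.63395309e-02,
        -4.44991386e+02],
       [ 4.18924325e-01, -6.15458718e-01, -6.67617388e-01,
        -1.49786560e+02],
       [-3.93713081e-01,  5.3
[... 483 characters left out ...]
1679e+02],
       [ 2.01228609e-01,  1.36443047e-02, -9.79449274e-01,
         1.45348483e+03],
       [ 0.00000000e+00,  0.00000000e+00,  0.00000000e+00,
         1.00000000e+00]])}
wrist {'vfov': 68.66912499477071, 'cx': 279.0999635377254, 'cy': 213.29955678035324, 'dist': array([-0.02930293,  0.        ,  0.        ,  0.        ,  0.        ]), 'mount': array([[ 3.17660105e-04, -9.65499541e-01, -2.60404562e-01,
         6.89088565e+01],
       [ 9.99999673e-01,  1.13186053e-04,  8.00212247e-04,
         1.50635547e-01],
       [-7.43130392e-04, -2.60404731e-01,  9.65499261e-01,
        -1.88075360e+02],
       [ 0.00000000e+00,  0.00000000e+00,  0.00000000e+00,
         1.00000000e+00]])}
```

View pics/top0.png

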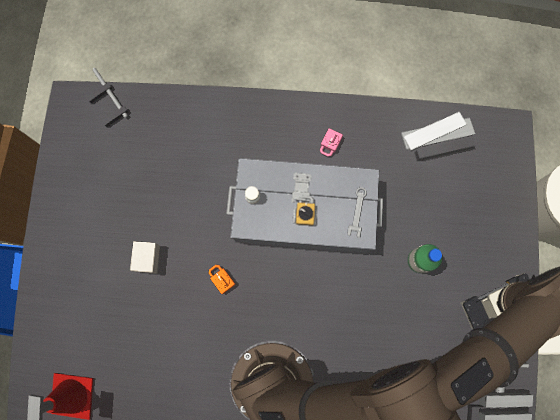

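View pics/scene0.png

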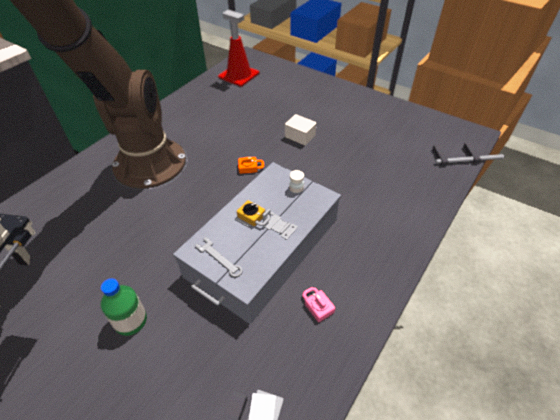

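The top view shows the brass lock at about (305,213) on the grey chest, with the jar at (252,193), the wrench at (357,212), and the pink and orange decoys off the chest. In the scene view the lock is at about (251,212).

Run:
```python
from h import *
c={}
for n,(x0,y0,x1,y1) in {'top':(285,190,330,235),'scene':(225,190,280,235)}.items():
    im=cv2.imread(f'pics/{n}0.png');h=cv2.cvtColor(im,cv2.COLOR_BGR2HSV)
    m=cv2.inRange(h,(12,120,90),(30,255,255));w=np.zeros_like(m);w[y0:y1,x0:x1]=m[y0:y1,x0:x1]
    p=np.argwhere(w)[:,::-1].astype(np.float32)
    hull=cv2.convexHull(p);M=cv2.moments(hull);c[n]=(M['m10']/M['m00'],M['m01']/M['m00'])
    print(n,len(p),c[n],cv2.minAreaRect(p))
o1,d1=rays('top',[c['top']]);o2,d2=rays('scene',[c['scene']])
print(tri(o1,d1[0],o2,d2[0]))
# lid corners pairs & jar top
T=[(240,159),(379,169),(377,249),(232,238),(252,189)];S=[(277,166),(0,0),(0,0),(0,0),(297,175)]
for i in(0,4):
    o1,d1=rays('top',[T[i]]);o2,d2=rays('scene',[S[i]]);print(tri(o1,d1[0],o2,d2[0]))
for z in (80,100,120):print(z,plane('top',T[:4],z).round(),plane('top',[c['top']],z+28).round())
```

```text
top 208 (305.0217186024551, 213.45703493862132) ((304.9180603027344, 213.4016571044922), (18.016611099243164, 20.55161476135254), 5.194429397583008)
scene 300 (250.4380733944954, 212.80351681957185) ((250.11322021484375, 212.396240234375), (25.253429412841797, 20.202743530273438), 29.05460548400879)
(array([503.89539679, -65.19888381, 122.22186549]), np.float64(0.28824132733108504))
(array([570.96480264,  73.13268894, 255.4445058 ]), np.float64(131.17222506600598))
(array([554.06938474,  89.46906612, 167.97841741]), np.float64(5.096884001879957))
80 [[ 669.  142.   80.]
 [ 666. -287.   80.]
 [ 419. -287.   80.]
 [ 423.  146.   80.]] [[507. -66. 108.]]
100 [[ 663.  140.  100.]
 [ 660. -283.  100.]
 [ 416. -283.  100.]
 [ 421.  144.  100.]] [[503. -65. 128.]]
120 [[ 657.  138.  120.]
 [ 654. -279.  120.]
 [ 413. -280.  120.]
 [ 418.  141.  120.]] [[499. -64. 148.]]
```

Call:
{"name": "play_rows", "arguments": {"steps": [[[0,0,0.2],[0,0,0.1],-1],[[0.1,0.1,0.4],[0,0,0.2],-1],[[0.25,0.25,0.45],[0,0,0.4],-1],[[0.35,0.4,0.45],[0,0,0.6],-1],[[0.45,0.55,0.45],[0,0,0.8],-1],[[0.55,0.7,0.45],[0,0,1],-1],[[0.65,0.85,0.45],[0,0,1],-1],[[0.76,1,0.45],[0,0,1],-1]]}}

```text
time_s: 0.95
ee_pos: [469.8, -307.5, 330.0]
eef_rot: [3.141, 0.0, 1.242]
wrist_force: [1.3, -0.3, 0.0]
opening: 1.002
gripper_force: 0.0
```

Call:
{"name": "play_rows", "arguments": {"steps": [[[0,0.15,0],[0,0,0],-1],[[0,0.3,0],[0,0,0],-1],[[0,0.45,0],[0,0,0],-1],[[0,0.55,-0.1],[0,0,0],-1],[[0,0.65,-0.2],[0,0,0],-1],[[0,0.65,-0.35],[0,0,0],-1],[[0,0.65,-0.38],[0,0,0],-1],[[0,0.65,-0.38],[0,0,0],-1]]}}

```text
time_s: 1.75
ee_pos: [468.1, -114.8, 215.1]
eef_rot: [-3.138, 0.001, 1.241]
wrist_force: [1.0, -1.0, 0.3]
opening: 1.004
gripper_force: 0.0
```

Run:
```python
from h import *
s,im=shot('wrist','w1.png');print(s['time_s'],s['ee_pos'],s['eef_rot'],s['qpos'])
```

```text
1.75 [ 468.09356162 -114.81441799  215.0599952 ] [-3.13841460e+00  6.58478783e-04  1.24052290e+00] [ 0.44816852  0.21644139 -0.3789237   1.85386235  0.08949044  1.09111068
 -0.29463028]
```

View pics/w1.png

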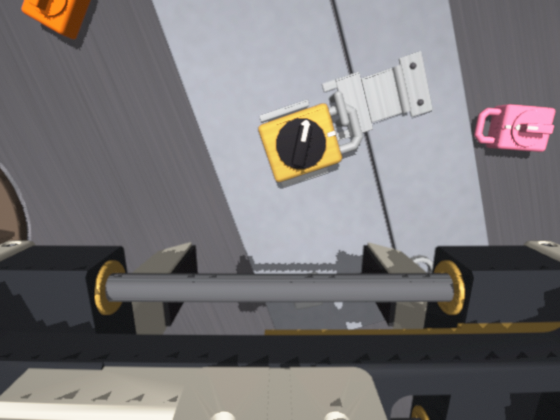

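The wrist view shows the lock block centred at about (300,146), with the pointer's white line at (304,130). The shackle and staple are to its right at about (345,125), and the ribs run along its sides.

```bash
cat > loc.py <<'E'
from h import *
def analyse(s,im,lid,roi=None):
    """block hull centre/yaw at top face, white pointer blob"""
    h=cv2.cvtColor(im,cv2.COLOR_RGB2HSV)
    m=cv2.inRange(h,(15,130,90),(30,255,255))
    n,l,st,ce=cv2.connectedComponentsWithStats(m)
    cand=[i for i in range(1,n) if st[i,4]>800 and st[i,2]<250]
    if roi: cand=[i for i in cand if abs(ce[i][0]-roi[0])<80 and abs(ce[i][1]-roi[1])<80]
    i=max(cand,key=lambda i:st[i,4])
    p=np.argwhere(l==i)[:,::-1].astype(np.float32);hull=cv2.convexHull(p)[:,0]
    W=plane('wrist',hull,lid+28,s)[:,:2].astype(np.float32)
    print('block px',ce[i].round(1),'rect mm',cv2.minAreaRect(W))
    msk=np.zeros(m.shape,np.uint8);cv2.fillConvexPoly(msk,hull.astype(int),255)
    msk=cv2.dilate(msk,np.ones((5,5)))
    w=cv2.inRange(h,(0,0,190),(180,60,255))&msk
    n,l,st,ce=cv2.connectedComponentsWithStats(w)
    for i in range(1,n):
        if st[i,4]>8:
            q=np.argwhere(l==i)[:,::-1].astype(np.float32)
            Q=plane('wrist',q,lid+46,s)[:,:2]
            c=Q.mean(0);v=np.linalg.svd(Q-c)[2][0]
            print('white',ce[i].round(1),st[i,4],'mm@46',c.round(1),'@28',plane('wrist',[ce[i]],lid+28,s)[0,:2].round(1),'dir',np.degrees(np.arctan2(v[1],v[0])).round(1))
    k=cv2.inRange(h,(0,0,0),(180,255,60))&cv2.erode(msk,np.ones((5,5)))
    q=np.argwhere(k)[:,::-1];
    (cx,cy),r=cv2.minEnclosingCircle(cv2.convexHull(q.astype(np.int32)))
    print('dial px',cx,cy,'mm@32',plane('wrist',[(cx,cy)],lid+32,s)[0].round(1))
    return (cx,cy)
E
python3 - <<'E'
from loc import *
s=manip.sense();im=cv2.imread('pics/w1.png')[:,:,::-1].copy()
analyse(s,im,98,(300,146))
E
```

```text
block px [299.3 141.6] rect mm ((505.6206970214844, -65.9893569946289), (52.71791458129883, 62.7122802734375), 89.67609405517578)
white [314.7 103.8] 15 mm@46 [525.1 -39.2] @28 [527.4 -38.5] dir -179.3
white [330.  110.3] 11 mm@46 [535.4 -48. ] @28 [538.4 -47.9] dir -89.4
white [304.8 129.8] 102 mm@46 [511.4 -56. ] @28 [512.8 -56.4] dir -116.7
white [258.3 124.7] 9 mm@46 [476.8 -39.8] @28 [475.7 -39.1] dir -156.0
white [333. 134.] 46 mm@46 [532.3 -66.6] @28 [535.2 -67.8] dir 138.1
white [264.2 154.4] 20 mm@46 [473.2 -63.9] @28 [472.  -64.9] dir -90.3
white [340.8 148.3] 13 mm@46 [535.2 -79.9] @28 [538.3 -81.9] dir -85.8
dial px 300.621337890625 143.893310546875 mm@32 [505.4 -66.5 130. ]
```

Call:
{"name": "play_rows", "arguments": {"steps": [[[0.12,0.16,0],[0,0,-0.12],-1],[[0.125,0.163,0],[0,0,-0.247],-1],[[0.125,0.163,-0.05],[0,0,-0.247],-1],[[0.125,0.163,-0.1],[0,0,-0.247],-1],[[0.125,0.163,-0.1],[0,0,-0.247],-1],[[0.125,0.163,-0.1],[0,0,-0.247],-1],[[0.125,0.163,-0.1],[0,0,-0.247],-1],[[0.125,0.163,-0.1],[0,0,-0.247],-1]]}}

```text
time_s: 2.6
ee_pos: [507.4, -65.7, 187.0]
eef_rot: [3.14, -0.001, 1.047]
wrist_force: [-0.6, -0.1, 0.5]
opening: 0.999
gripper_force: 0.0
```

Run:
```python
from loc import *
s,im=shot('wrist','w2.png');print(s['time_s'],s['ee_pos'],s['eef_rot'])
a=analyse(s,im,98)
# dial height from two views (w1 pose known)
s1=dict(ee_pos=[468.09,-114.81,215.06],eef_rot=[-3.13841,0.00066,1.24052])
for p,q in(((300.6,143.9),a),):
    o1,d1=rays('wrist',[p],s1);o2,d2=rays('wrist',[q],s);print(tri(o1,d1[0],o2,d2[0]))
```

```text
2.6 [507.35100609 -65.70205349 187.01390958] [ 3.13993453e+00 -6.94195875e-04  1.04655049e+00]
block px [273.8 213.9] rect mm ((502.50830078125, -65.97572326660156), (54.98652648925781, 62.8725471496582), 89.21796417236328)
white [274.8 202. ] 33 mm@46 [512.1 -50.5] @28 [509.9 -53.9] dir 132.9
white [303.9 205.8] 32 mm@46 [530.1 -64.3] @28 [529.2 -68.9] dir -175.9
white [274.5 216.4] 61 mm@46 [506.1 -60.3] @28 [503.4 -64.5] dir -120.8
dial px 274.7757263183594 221.81617736816406 mm@32 [501.8 -67.7 130. ]
(array([503.39210791, -65.53696476, 139.1032643 ]), np.float64(0.2888134211604548))
```

View pics/w2.png

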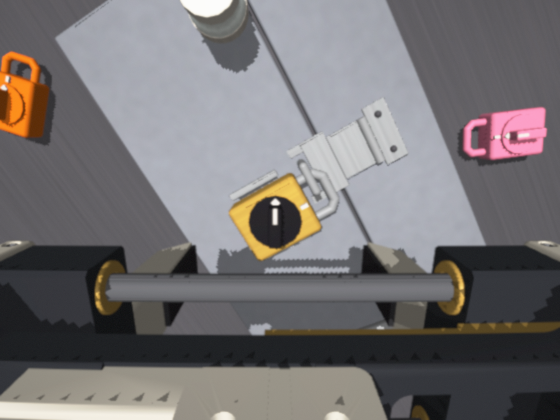

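The dial now sits at (275,218) with the bar upright along tool x, the index mark is at about (304,206), and the jar is clear at the top. I'll lower over the bar.

Call:
{"name": "play_rows", "arguments": {"steps": [[[-0.012,0,-0.04],[0,0,0],-1],[[-0.012,0,-0.08],[0,0,0],-1],[[-0.012,0,-0.12],[0,0,0],-0.6],[[-0.012,0,-0.14],[0,0,0],-0.4],[[-0.012,0,-0.155],[0,0,0],-0.3],[[-0.012,0,-0.167],[0,0,0],-0.3],[[-0.012,0,-0.167],[0,0,0],-0.3],[[-0.012,0,-0.167],[0,0,0],-0.3]]}}

```text
time_s: 3.45
ee_pos: [503.3, -65.4, 136.0]
eef_rot: [3.141, -0.0, 1.047]
wrist_force: [0.4, 0.9, -0.5]
opening: 0.651
gripper_force: 0.0
```

Run:
```python
from h import *
s,im=shot('wrist','w3.png');print(s)
shot('scene','s3.png')
a=cv2.imread('pics/w3.png')[130:350,130:430];b=cv2.imread('pics/s3.png')[150:260,190:340]
cv2.imwrite('pics/v3.png',np.hstack([cv2.resize(a,(400,293)),cv2.resize(b,(400,293),interpolation=cv2.INTER_CUBIC)]))
```

```text
{'time_s': 3.45, 'qpos': array([ 0.31274905,  0.33761076, -0.36706413,  1.90877875,  0.14987433,
        0.92120434, -0.64996741]), 'dq': array([ 5.97240280e-04, -3.99279355e-03, -1.38807072e-03, -3.78358831e-03,
        1.55653473e-05,  5.37187795e-04, -1.00964534e-03]), 'effort': array([-9.40485246e-03, -5.29524529e+01, -3.40882748e+00, -2.71887803e+01,
       -4.52472141e-02, -3.64663813e-02, -7.78325455e-03]), 'ee_pos': array([503.28053557, -65.38432393, 135.98589722]), 'eef_rot': array([ 3.14123361e+00, -1.87529475e-04,  1.04713540e+00]), 'wrist_force': array([ 0.39213425,  0.85518855, -0.52580966]), 'torque': array([-0.03258337,  0.00848804, -0.03699404]), 'gripper_force': 0.0, 'opening': 0.6511894947215056}
```

View pics/v3.png

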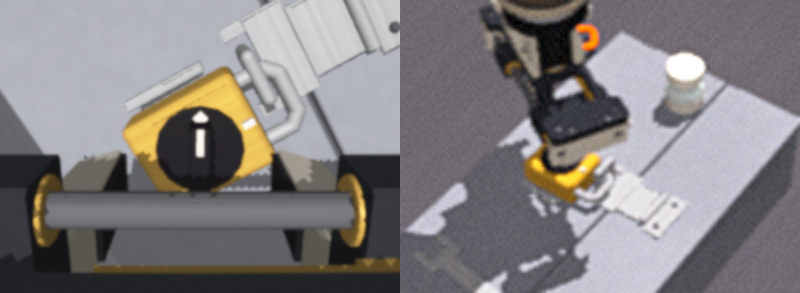

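The bar is centred between the fingers at crop x≈200, so I'll close on it.

Call:
{"name": "play_rows", "arguments": {"steps": [[[0,0,0],[0,0,0],0.5],[[0,0,0],[0,0,0],1],[[0,0,0],[0,0,0],1],[[0,0,0],[0,0,0],1],[[0,0,0],[0,0,0],1],[[0,0,0],[0,0,0],1],[[0,0,0],[0,0,0],1],[[0,0,0],[0,0,0],1]]}}

```text
time_s: 4.35
ee_pos: [503.0, -65.4, 135.8]
eef_rot: [3.142, 0.0, 1.047]
wrist_force: [0.2, 0.1, -0.5]
opening: 0.023
gripper_force: 0.0
```

Run:
```python
from h import *
P={'w1':([468.09,-114.81,215.06],[-3.13841,0.00066,1.24052]),'w2':([507.35,-65.70,187.01],[3.13993,-0.00069,1.04655]),'w3':([503.28,-65.38,135.99],[3.14123,-.00019,1.04714])}
roi={'w1':(270,110,345,180),'w2':(235,175,325,250),'w3':(225,180,330,275)}
for n in P:
    s=dict(ee_pos=P[n][0],eef_rot=P[n][1])
    im=cv2.imread(f'pics/{n}.png');h=cv2.cvtColor(im,cv2.COLOR_BGR2HSV);x0,y0,x1,y1=roi[n]
    w=cv2.inRange(h,(0,0,180),(180,70,255));z=np.zeros_like(w);z[y0:y1,x0:x1]=w[y0:y1,x0:x1]
    N,l,st,ce=cv2.connectedComponentsWithStats(z)
    print(n,[(ce[i].round(1).tolist(),int(st[i,4]),st[i,:4].tolist()) for i in range(1,N) if st[i,4]>15])
im=cv2.imread('pics/w3.png');cv2.imwrite('pics/c3.png',cv2.resize(im[170:290,200:360],(800,600),interpolation=cv2.INTER_CUBIC))
```

```text
w1 [([277.6, 112.3], 102, [270, 110, 23, 8]), ([331.7, 111.1], 22, [329, 110, 7, 4]), ([342.8, 114.7], 39, [340, 110, 5, 13]), ([304.7, 129.9], 108, [301, 120, 9, 22]), ([333.0, 134.1], 54, [327, 129, 12, 12]), ([341.8, 144.7], 61, [339, 139, 6, 12]), ([334.3, 173.7], 252, [311, 159, 34, 21]), ([270.8, 175.7], 22, [270, 170, 4, 10])]
w2 [([248.0, 182.5], 442, [235, 175, 41, 24]), ([312.3, 183.2], 87, [306, 175, 13, 18]), ([321.2, 177.1], 36, [314, 175, 11, 9]), ([300.2, 178.8], 36, [297, 176, 7, 7]), ([315.8, 199.7], 157, [305, 188, 20, 22]), ([274.9, 201.9], 39, [271, 199, 9, 6]), ([304.0, 205.8], 37, [300, 203, 9, 7]), ([274.5, 216.3], 62, [273, 209, 4, 16]), ([320.7, 212.8], 45, [317, 209, 8, 8]), ([313.0, 242.2], 366, [290, 221, 35, 29]), ([238.4, 240.8], 135, [235, 228, 11, 22])]
w3 [([244.1, 191.9], 1025, [225, 180, 57, 41]), ([286.3, 181.5], 32, [283, 180, 10, 5]), ([306.9, 181.2], 25, [303, 180, 8, 4]), ([324.3, 189.3], 139, [317, 180, 13, 25]), ([311.5, 187.9], 67, [307, 184, 10, 9]), ([323.0, 210.4], 150, [315, 198, 15, 28]), ([280.0, 218.0], 62, [275, 214, 11, 8]), ([316.5, 222.2], 60, [312, 218, 10, 9]), ([279.7, 237.5], 113, [277, 227, 6, 21]), ([227.0, 246.1], 45, [225, 238, 6, 18])]
```

View pics/c3.png

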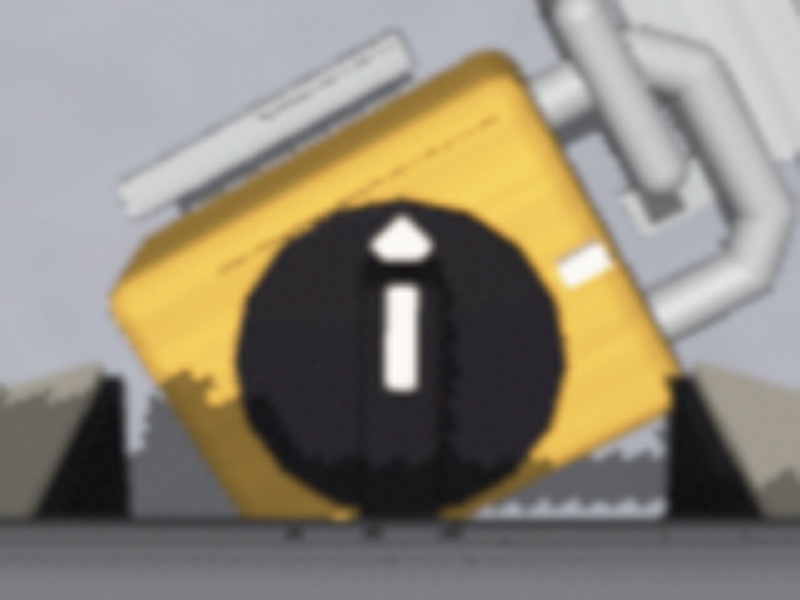

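Run:
```python
from h import *
P=[([468.09,-114.81,215.06],[-3.13841,0.00066,1.24052]),([507.35,-65.70,187.01],[3.13993,-0.00069,1.04655]),([503.28,-65.38,135.99],[3.14123,-.00019,1.04714])]
F={'mark':[(333,134.1),(304,205.8),(316.5,222.2)],'tri':[None,(274.9,201.9),(280,218)],'line':[None,(274.5,216.3),(279.7,237.5)],'disc':[(300.6,143.9),(274.8,221.8),(280,242)]}
for k,v in F.items():
    A=np.zeros((3,3));b=np.zeros(3)
    for (e,r),p in zip(P,v):
        if p is None: continue
        o,d=rays('wrist',[p],dict(ee_pos=e,eef_rot=r));d=d[0]/np.linalg.norm(d[0]);M=np.eye(3)-np.outer(d,d);A+=M;b+=M@o
    print(k,np.linalg.solve(A,b).round(1))
s,im=shot('wrist','w4.png');print(s['ee_pos'],s['opening'],s['gripper_force'],s['wrist_force'])
shot('scene','s4.png')
a=im[150:350,130:430,::-1];b=cv2.imread('pics/s4.png')[150:260,190:340]
cv2.imwrite('pics/v4.png',np.hstack([cv2.resize(a,(400,267)),cv2.resize(b,(400,267),interpolation=cv2.INTER_CUBIC)]))
```

```text
mark [530.5 -65.9 139.6]
tri [512.4 -50.2 145.2]
line [508.3 -56.8 158.5]
disc [503.4 -65.6 138.9]
[503.04662986 -65.43698737 135.76953793] 0.023324448253677427 0.0 [ 0.16218714  0.08409952 -0.52105494]
```

View pics/v4.png

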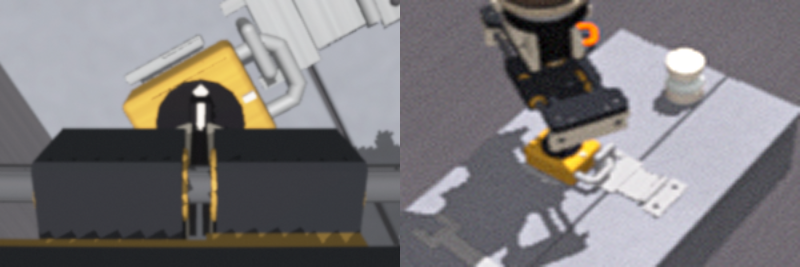

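The fingers shut just above or at the bar's top without gripping it. I'll open, go lower with a watch on the force, and close again.

Call:
{"name": "play_rows", "arguments": {"steps": [[[0,0,0],[0,0,0],-0.4],[[0,0,0],[0,0,0],-0.4],[[0,0,0],[0,0,0],-0.4],[[0,0,0],[0,0,0],-0.4],[[0,0,-0.008],[0,0,0],-0.4],[[0,0,-0.016],[0,0,0],-0.4],[[0,0,-0.02],[0,0,0],-0.4],[[0,0,-0.02],[0,0,0],-0.4]]}}

```text
time_s: 5.25
ee_pos: [502.8, -65.4, 129.5]
eef_rot: [-3.141, 0.0, 1.047]
wrist_force: [-0.1, 0.3, 0.5]
opening: 0.65
gripper_force: 0.0
```

Call:
{"name": "play_rows", "arguments": {"steps": [[[0,0,0],[0,0,0],0.5],[[0,0,0],[0,0,0],1],[[0,0,0],[0,0,0],1],[[0,0,0],[0,0,0],1],[[0,0,0],[0,0,0],1],[[0,0,0],[0,0,0],1],[[0,0,0],[0,0,0],1],[[0,0,0],[0,0,0],1]]}}

```text
time_s: 6.05
ee_pos: [503.1, -65.4, 129.8]
eef_rot: [3.141, -0.0, 1.047]
wrist_force: [0.3, -0.1, -0.3]
opening: 0.055
gripper_force: 0.0
```

Call:
{"name": "play_rows", "arguments": {"steps": [[[0,0,0],[0,0,0],1],[[0,0,0],[0,0,0],1],[[0,0,0],[0,0,0],1],[[0,0,0],[0,0,0],1],[[0,0,0],[0,0,0],-0.4],[[0,0,0],[0,0,0],-0.4],[[0,0,0],[0,0,0],-0.4],[[0,0,0],[0,0,0],-0.4]]}}

```text
time_s: 6.85
ee_pos: [503.1, -65.4, 129.8]
eef_rot: [-3.142, 0.0, 1.047]
wrist_force: [-0.7, 0.8, 0.6]
opening: 0.303
gripper_force: 0.0
```

Run:
```python
from h import *
# heights from fixed cameras: refine with mask features
T=cv2.imread('pics/top0.png');S=cv2.imread('pics/scene0.png')
r=[]
for im,(x0,y0,x1,y1) in((T,(292,200,320,226)),(S,(238,198,268,224))):
    h=cv2.cvtColor(im,cv2.COLOR_BGR2HSV);m=cv2.inRange(h,(0,0,0),(180,255,60))[y0:y1,x0:x1]
    n,l,st,ce=cv2.connectedComponentsWithStats(m);i=1+np.argmax(st[1:,4]);print(ce[i]+[x0,y0],st[i]);r.append(ce[i]+[x0,y0])
o1,d1=rays('top',[r[0]]);o2,d2=rays('scene',[r[1]]);print('dial',tri(o1,d1[0],o2,d2[0]))
h=np.hstack([cv2.resize(T[150:255,225:390],(400,255),interpolation=cv2.INTER_CUBIC),cv2.resize(S[155:320,170:350],(400,366),interpolation=cv2.INTER_CUBIC)[:255]])
cv2.imwrite('pics/v5.png',np.vstack([cv2.resize(T[150:255,225:390],(471,300),interpolation=cv2.INTER_CUBIC)[:, :400],cv2.resize(S[155:320,170:350],(400,366),interpolation=cv2.INTER_CUBIC)[:300]]))
```

```text
[306.45945946 213.45945946] [ 8 10 12  8 37]
[249.51428571 209.18095238] [  5   6  14  11 105]
dial (array([502.18839443, -67.66624063, 137.68278191]), np.float64(2.6049545577843163))
```

Call:
{"name": "play_rows", "arguments": {"steps": [[[0,0,0],[0,0,0],0.55],[[0,0,0],[0,0,0],0.55],[[0,0,0],[0,0,0],0.55],[[0,0,0],[0,0,0],0.55],[[0,0,-0.007],[0,0,0],0.55],[[0,0,-0.014],[0,0,0],0.55],[[0,0,-0.02],[0,0,0],0.55],[[0,0,-0.02],[0,0,0],0.55]]}}

```text
time_s: 7.65
ee_pos: [502.8, -65.4, 123.4]
eef_rot: [-3.141, 0.0, 1.047]
wrist_force: [-0.8, -0.6, -1.3]
opening: 0.224
gripper_force: 0.0
```

Call:
{"name": "play_rows", "arguments": {"steps": [[[0,0,0],[0,0,0],0.7],[[0,0,0],[0,0,0],0.8],[[0,0,0],[0,0,0],0.9],[[0,0,0],[0,0,0],1],[[0,0,0],[0,0,0],1],[[0,0,0],[0,0,0],1],[[0,0,0],[0,0,0],1],[[0,0,0],[0,0,0],1]]}}

```text
time_s: 8.45
ee_pos: [504.0, -65.5, 124.9]
eef_rot: [3.14, -0.001, 1.047]
wrist_force: [-2.7, -1.0, 9.9]
opening: 0.002
gripper_force: 4.8
```

Run:
```python
from h import *
s,im=shot('wrist','w5.png');print(s['ee_pos'],s['opening'],s['gripper_force'],s['wrist_force'])
a=im[150:350,130:430,::-1]
shot('scene','s5.png');b=cv2.imread('pics/s5.png')[160:250,200:335]
cv2.imwrite('pics/v6.png',np.vstack([cv2.resize(a,(450,300),interpolation=cv2.INTER_CUBIC),cv2.resize(b,(450,300),interpolation=cv2.INTER_CUBIC)]))
```

```text
[504.00108103 -65.50639205 124.93638924] 0.002250747229335271 4.826684123254381 [-2.71802261 -1.02885923  9.92751849]
```

View pics/v6.png

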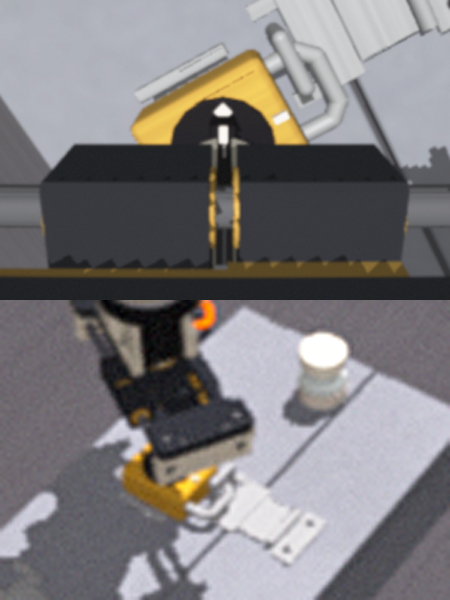

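Force shows the shut fingertips resting on the bar's top at a TCP z of about 125, roughly 19 mm lower than the camera heights suggest. I'll open and go down by feel from there.

Call:
{"name": "play_rows", "arguments": {"steps": [[[0,0,0],[0,0,0],0.3],[[0,0,0],[0,0,0],0.3],[[0,0,0],[0,0,0],0.3],[[0,0,0],[0,0,0],0.3],[[0,0,-0.008],[0,0,0],0.3],[[0,0,-0.016],[0,0,0],0.3],[[0,0,-0.024],[0,0,0],0.3],[[0,0,-0.03],[0,0,0],0.3]]}}

```text
time_s: 9.35
ee_pos: [502.8, -65.4, 114.3]
eef_rot: [-3.141, 0.0, 1.047]
wrist_force: [-0.5, 0.2, -0.4]
opening: 0.346
gripper_force: 0.0
```

Call:
{"name": "play_rows", "arguments": {"steps": [[[0,0,0],[0,0,0],1],[[0,0,0],[0,0,0],1],[[0,0,0],[0,0,0],1],[[0,0,0],[0,0,0],1],[[0,0,0],[0,0,0],1],[[0,0,0],[0,0,0],1],[[0,0,0],[0,0,0],1],[[0,0,0],[0,0,0],1]]}}

```text
time_s: 10.15
ee_pos: [503.3, -65.5, 114.9]
eef_rot: [3.141, -0.0, 1.047]
wrist_force: [1.2, -0.0, -0.4]
opening: 0.107
gripper_force: 30.0
```

The bar is gripped at a 9.8 mm opening and 30 N. Now I'll turn it 60° clockwise.

Call:
{"name": "play_rows", "arguments": {"steps": [[[0,0,0],[0,0,-0.1],1],[[0,0,0],[0,0,-0.2],1],[[0,0,0],[0,0,-0.3],1],[[0,0,0],[0,0,-0.4],1],[[0,0,0],[0,0,-0.5],1],[[0,0,0],[0,0,-0.6],1],[[0,0,0],[0,0,-0.667],1],[[0,0,0],[0,0,-0.667],1]]}}

```text
time_s: 10.95
ee_pos: [502.6, -65.6, 114.7]
eef_rot: [-3.142, 0.001, 0.523]
wrist_force: [-2.5, 0.5, 2.1]
opening: 0.103
gripper_force: 30.0
```

Call:
{"name": "play_rows", "arguments": {"steps": [[[0,0,0],[0,0,-0.1],1],[[0,0,0],[0,0,-0.2],1],[[0,0,0],[0,0,-0.3],1],[[0,0,0],[0,0,-0.4],1],[[0,0,0],[0,0,-0.5],1],[[0,0,0],[0,0,-0.6],1],[[0,0,0],[0,0,-0.667],1],[[0,0,0],[0,0,-0.667],1]]}}

```text
time_s: 11.75
ee_pos: [502.8, -65.7, 114.8]
eef_rot: [3.141, 0.001, 0.001]
wrist_force: [-1.8, -2.8, 2.5]
opening: 0.126
gripper_force: 35.2
```

Run:
```python
from h import *
s,im=shot('wrist','w6.png');print(s)
```

```text
{'time_s': 11.75, 'qpos': array([ 0.12387172,  0.34058244, -0.1273074 ,  1.94877625,  0.0571113 ,
        0.85612525, -1.60342886]), 'dq': array([ 7.37111284e-03, -6.71439182e-04, -9.11691090e-03,  9.20866180e-04,
        5.50539750e-03,  2.40539709e-06,  5.18358780e-02]), 'effort': array([ -0.70406601, -53.18977833,  -1.21626645, -26.60163403,
        -1.31177913,  -0.74561812,  -1.77071784]), 'ee_pos': array([502.75329346, -65.67121224, 114.78678342]), 'eef_rot': array([3.14089186e+00, 5.36123001e-04, 1.03763657e-03]), 'wrist_force': array([-1.77098845, -2.79571452,  2.47649275]), 'torque': array([-0.52096922,  0.45042448,  0.82979958]), 'gripper_force': 35.23898586630821, 'opening': 0.12578760274757267}
```

Call:
{"name": "play_rows", "arguments": {"steps": [[[0,0,0],[0,0,0],0.3],[[0,0,0],[0,0,0],-0.3],[[0,0,0],[0,0,0],-1],[[0,0,0.02],[0,0,0],-1],[[0,0,0.1],[0,0,0],-1],[[0,0,0.2],[0,0,0],-1],[[0,0,0.2],[0,0,0],-1],[[0,0,0.2],[0,0,0],-1]]}}

```text
time_s: 12.6
ee_pos: [503.6, -65.4, 175.6]
eef_rot: [3.142, -0.002, -0.001]
wrist_force: [-0.5, -0.5, 0.1]
opening: 0.773
gripper_force: 0.0
```

Run:
```python
from loc import *
s,im=shot('wrist','w7.png');print(s['time_s'],s['ee_pos'],s['eef_rot'])
for lid in (79,98):analyse(s,im,lid)
cv2.imwrite('pics/c7.png',cv2.resize(im[130:280,180:380,::-1],(800,600),interpolation=cv2.INTER_CUBIC))
```

```text
12.6 [503.62950365 -65.38160164 175.63550363] [ 3.14152603e+00 -1.97192779e-03 -5.50189881e-04]
block px [278.7 216.2] rect mm ((496.6119689941406, -65.69874572753906), (56.363983154296875, 70.43854522705078), 83.58786010742188)
white [248.4 184. ] 17 mm@46 [532.3 -42.1] @28 [529.3 -40.3] dir 161.5
white [260.6 178.8] 15 mm@46 [536.4 -51.7] @28 [533.7 -50.6] dir -93.4
white [303.5 182.8] 18 mm@46 [533.2 -85.3] @28 [530.3 -86.7] dir -101.2
white [243.3 240.6] 67 mm@46 [485.1 -36.6] @28 [478.7 -34.4] dir 177.6
dial px 278.41290283203125 225.3225860595703 mm@32 [494.1 -65.6 111. ]
block px [278.7 216.2] rect mm ((502.21331787109375, -65.71897888183594), (52.19451904296875, 65.22796630859375), 83.58782196044922)
white [248.4 184. ] 17 mm@46 [535.5 -44. ] @28 [532.5 -42.2] dir 161.5
white [260.6 178.8] 15 mm@46 [539.3 -52.8] @28 [536.6 -51.8] dir -93.4
white [303.5 182.8] 18 mm@46 [536.3 -83.7] @28 [533.4 -85.2] dir -101.2
white [243.3 240.6] 67 mm@46 [492.1 -38.9] @28 [485.6 -36.7] dir 177.6
dial px 278.41290283203125 225.3225860595703 mm@32 [499.9 -65.6 130. ]
```

View pics/c7.png

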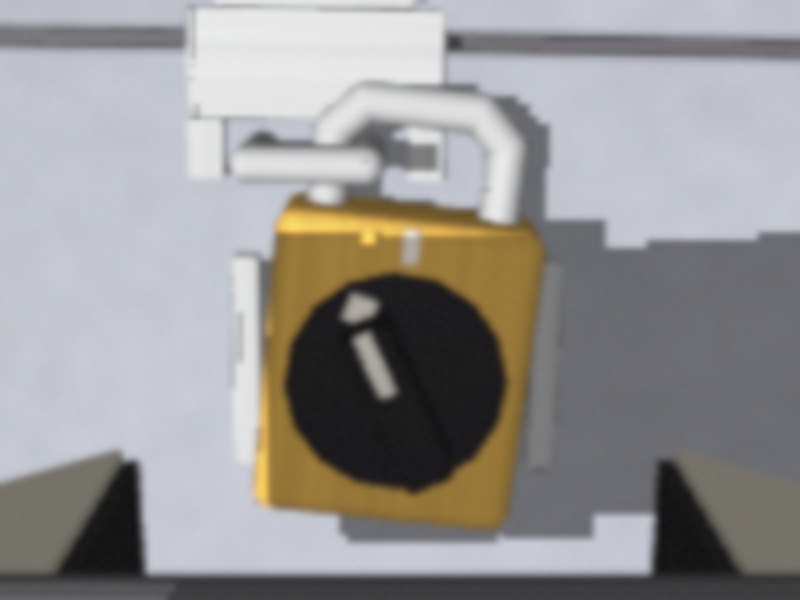

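The dial clicked only one notch: the pointer sits about 30° left of the index mark. The body also twisted about 6° clockwise between its ribs. I'll regrip the bar at a yaw of about 25° and turn past the mark to make up for the slack.

Call:
{"name": "play_rows", "arguments": {"steps": [[[0,0,0],[0,0,0.15],0.2],[[0,0,0],[0,0,0.3],0.2],[[-0.004,0,0],[0,0,0.45],0.2],[[-0.005,0,-0.05],[0,0,0.556],0.2],[[-0.005,0,-0.1],[0,0,0.556],0.2],[[-0.005,0,-0.15],[0,0,0.556],0.2],[[-0.005,0,-0.19],[0,0,0.556],0.2],[[-0.005,0,-0.208],[0,0,0.556],0.2]]}}

```text
time_s: 13.45
ee_pos: [500.4, -65.4, 110.7]
eef_rot: [-3.14, 0.002, 0.436]
wrist_force: [-2.3, -1.5, 19.2]
opening: 0.401
gripper_force: 10.6
```

Call:
{"name": "play_rows", "arguments": {"steps": [[[0,0,0],[0,0,0],0.2],[[0,0,0],[0,0,0],1],[[0,0,0],[0,0,0],1],[[0,0,0],[0,0,0],1],[[0,0,0],[0,0,0],1],[[0,0,0],[0,0,0],1],[[0,0,0],[0,0,0],1],[[0,0,0],[0,0,0],1]]}}

```text
time_s: 14.25
ee_pos: [501.8, -65.6, 112.5]
eef_rot: [3.141, -0.0, 0.436]
wrist_force: [0.6, -1.0, 1.4]
opening: 0.106
gripper_force: 30.0
```

Run:
```python
from h import *
s=manip.sense();print(s['ee_pos'],s['wrist_force'],s['torque'],s['opening'])
```

```text
[501.77775345 -65.55314258 112.54218563] [ 0.55160892 -1.03415392  1.41586576] [-0.1630298  -0.13458337 -0.03661618] 0.10625792138991941
```

Call:
{"name": "play_rows", "arguments": {"steps": [[[0,0,0.003],[0,0,-0.1],1],[[0,0,0.003],[0,0,-0.2],1],[[0,0,0.003],[0,0,-0.3],1],[[0,0,0.003],[0,0,-0.4],1],[[0,0,0.003],[0,0,-0.5],1],[[0,0,0.003],[0,0,-0.6],1],[[0,0,0.003],[0,0,-0.7],1],[[0,0,0.003],[0,0,-0.78],1]]}}

```text
time_s: 15.05
ee_pos: [501.5, -65.0, 113.1]
eef_rot: [-3.141, 0.0, -0.179]
wrist_force: [0.3, 1.1, -1.6]
opening: 0.105
gripper_force: 30.1
```

Run:
```python
from h import *
s=manip.sense();print(s['ee_pos'],s['eef_rot'],s['wrist_force'],s['torque'],s['opening'])
```

```text
[501.52319767 -64.96966908 113.1115642 ] [-3.14129776e+00  2.32416276e-04 -1.78990978e-01] [ 0.3427543   1.10404144 -1.60998121] [ 0.27732998 -0.08106883  0.23449281] 0.10510428837717195
```

Call:
{"name": "play_rows", "arguments": {"steps": [[[0,0,0],[0,0,0],0.3],[[0,0,0],[0,0,0],-0.3],[[0,0,0],[0,0,0],-1],[[0,0,0.02],[0,0,0],-1],[[0,0,0.1],[0,0,0.1],-1],[[0,0,0.2],[0,0,0.228],-1],[[0,0,0.2],[0,0,0.228],-1],[[0,0,0.2],[0,0,0.228],-1]]}}

```text
time_s: 15.85
ee_pos: [502.0, -65.6, 174.1]
eef_rot: [3.141, -0.002, 0.002]
wrist_force: [-0.3, -1.0, -0.5]
opening: 0.753
gripper_force: 0.0
```

Run:
```python
from loc import *
s,im=shot('wrist','w8.png');print(s['time_s'],s['ee_pos'],s['eef_rot'],s['opening'])
analyse(s,im,98)
cv2.imwrite('pics/c8.png',cv2.resize(im[130:280,180:380,::-1],(800,600),interpolation=cv2.INTER_CUBIC))
```

```text
15.85 [502.04360009 -65.60254934 174.10706233] [ 3.14142962e+00 -1.82455798e-03  1.73377386e-03] 0.752581909079032
block px [278.6 216. ] rect mm ((501.09539794921875, -65.6678466796875), (52.187294006347656, 65.17070007324219), 83.71803283691406)
white [260.  177.9] 19 mm@46 [538.5 -52.6] @28 [535.9 -51.5] dir -89.7
white [247.6 184.3] 18 mm@46 [533.9 -43.7] @28 [530.8 -41.9] dir 160.8
white [303.3 182.6] 19 mm@46 [535.2 -83.6] @28 [532.3 -85. ] dir -103.6
white [282.4 188.6] 15 mm@46 [530.8 -68.7] @28 [527.5 -68.9] dir -137.6
white [242.6 239.6] 47 mm@46 [491.8 -38.9] @28 [485.3 -36.7] dir 177.7
dial px 278.0763244628906 225.21070861816406 mm@32 [498.9 -65.6 130. ]
```

View pics/c8.png

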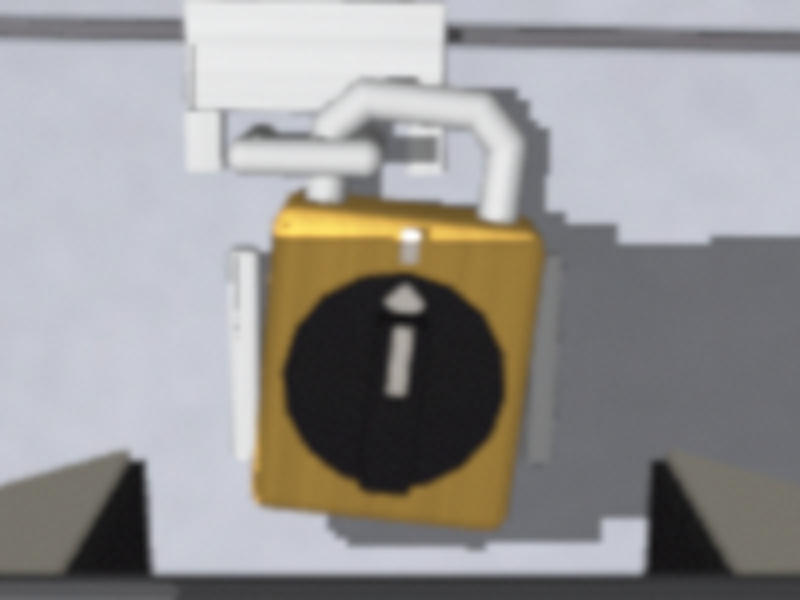

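The pointer is now at the index mark: the triangle is at crop (404,297), the mark at (411,245), and both lie on the lock's axis. Next I'll grip the body.

Call:
{"name": "play_rows", "arguments": {"steps": [[[0,0,0],[0,0,0],-1],[[0,0,0],[0,0,0],-1],[[0,0,-0.1],[0,0,0],-1],[[0,0,-0.17],[0,0,0],-1],[[0,0,-0.22],[0,0,0],-1],[[0,0,-0.25],[0,0,0],-1],[[0,0,-0.275],[0,0,0],-1],[[0,0,-0.285],[0,0,0],-1]]}}

```text
time_s: 16.7
ee_pos: [501.4, -65.4, 87.2]
eef_rot: [-3.142, 0.001, 0.003]
wrist_force: [-0.6, 1.1, 0.3]
opening: 1.002
gripper_force: 0.0
```

Call:
{"name": "play_rows", "arguments": {"steps": [[[0,0,0],[0,0,0],-0.5],[[0,0,0],[0,0,0],0],[[0,0,0],[0,0,0],1],[[0,0,0],[0,0,0],1],[[0,0,0],[0,0,0],1],[[0,0,0],[0,0,0],1],[[0,0,0],[0,0,0],1],[[0,0,0],[0,0,0],1]]}}

```text
time_s: 17.5
ee_pos: [501.6, -65.2, 88.0]
eef_rot: [-3.141, -0.0, 0.003]
wrist_force: [-1.5, 0.9, 5.6]
opening: 0.575
gripper_force: 29.0
```

Call:
{"name": "play_rows", "arguments": {"steps": [[[-0.01,0,0],[0,0,0],1],[[-0.022,0,0],[0,0,0],1],[[-0.035,0,0],[0,0,0],1],[[-0.048,0,0],[0,0,0],1],[[-0.062,0,0],[0,0,0],1],[[-0.076,0,0],[0,0,0],1],[[-0.09,0,0],[0,0,0],1],[[-0.09,0,0],[0,0,0],1]]}}

```text
time_s: 18.3
ee_pos: [475.4, -63.9, 88.0]
eef_rot: [-3.14, -0.002, 0.005]
wrist_force: [2.6, 5.6, 0.0]
opening: 0.571
gripper_force: 28.6
```

Run:
```python
from h import *
s=manip.sense();print(s['ee_pos'],s['wrist_force'],s['torque'],s['opening'])
```

```text
[475.36407291 -63.93958424  88.01669872] [2.63584467 5.56731133 0.04423736] [ 1.19673    -0.60884078  0.36468034] 0.5708678945774662
```

Call:
{"name": "play_rows", "arguments": {"steps": [[[-0.005,0,0],[0,0,0],1],[[-0.01,0,0],[0,0,0],1],[[-0.013,0,0],[0,0,0],1],[[-0.016,0,0],[0,0,0],1],[[-0.019,0,0],[0,0,0],1],[[-0.022,0,0],[0,0,0],1],[[-0.022,0,0],[0,0,0],1],[[-0.022,0,0],[0,0,0],1]]}}

```text
time_s: 19.1
ee_pos: [471.6, -64.4, 88.4]
eef_rot: [-3.141, -0.007, 0.004]
wrist_force: [10.3, 3.1, -7.1]
opening: 0.571
gripper_force: 29.1
```

Run:
```python
from h import *
s,im=shot('wrist','w9.png');print(s['ee_pos'],s['wrist_force'],s['torque'],s['opening'])
shot('scene','s9.png')
```

```text
[471.63925569 -64.40019287  88.4345157 ] [10.33663424  3.11508977 -7.08666106] [ 0.87247075 -2.32957625  0.23061011] 0.5709150716719558
```

The end stop is reached, with the force up to 10 N after about 30 mm of travel. I'll ease the lock forward 28 mm.

Call:
{"name": "play_rows", "arguments": {"steps": [[[0.012,0,0],[0,0,0],1],[[0.026,0,0],[0,0,0],1],[[0.042,0,0],[0,0,0],1],[[0.058,0,0],[0,0,0],1],[[0.074,0,0],[0,0,0],1],[[0.09,0,0],[0,0,0],1],[[0.106,0,0],[0,0,0],1],[[0.106,0,0],[0,0,0],1]]}}

```text
time_s: 20.0
ee_pos: [496.5, -65.9, 87.9]
eef_rot: [3.141, 0.006, 0.002]
wrist_force: [-12.1, 0.3, 17.3]
opening: 0.57
gripper_force: 29.5
```

Run:
```python
from h import *
s,im=shot('wrist','w10.png');print(s['ee_pos'],s['wrist_force'],s['torque'],s['opening'])
# block front edge vs white crown along columns, in px rows
h=cv2.cvtColor(im,cv2.COLOR_RGB2HSV)
for n in('w8','w9','w10'):
    a=cv2.imread(f'pics/{n}.png');h=cv2.cvtColor(a,cv2.COLOR_BGR2HSV)
    y=cv2.inRange(h,(15,130,90),(30,255,255))
    for c in(262,283,304):
        col=np.argwhere(y[100:280,c])[:,0]+100
        print(n,c,'yellow top',col.min() if len(col) else None,'V',h[110:200:4,c,2].tolist())
```

```text
[496.54161303 -65.88654657  87.87388022] [-12.14123491   0.31471487  17.3079545 ] [-0.04092069  2.57988009 -0.01366892] 0.5702668831073032
w8 262 yellow top 182 V [233, 230, 234, 232, 229, 214, 232, 232, 231, 234, 230, 220, 220, 228, 196, 223, 194, 210, 161, 248, 160, 159, 158]
w8 283 yellow top 181 V [212, 208, 206, 204, 201, 182, 230, 231, 229, 234, 142, 221, 207, 220, 126, 166, 209, 204, 109, 205, 209, 170, 96]
w8 304 yellow top 187 V [209, 209, 208, 209, 206, 206, 202, 116, 181, 207, 204, 115, 183, 221, 223, 230, 233, 233, 231, 146, 168, 152, 152]
w9 262 yellow top 202 V [231, 183, 219, 232, 207, 122, 105, 103, 105, 108, 151, 213, 214, 215, 214, 216, 216, 216, 216, 218, 217, 218, 214]
w9 283 yellow top 203 V [211, 142, 126, 114, 114, 112, 209, 210, 210, 210, 210, 210, 210, 210, 211, 212, 214, 216, 216, 216, 217, 218, 218]
w9 304 yellow top 204 V [221, 177, 156, 200, 210, 208, 208, 210, 211, 213, 213, 214, 215, 215, 216, 216, 215, 216, 214, 213, 215, 218, 219]
w10 262 yellow top 202 V [231, 210, 167, 109, 119, 122, 124, 130, 130, 131, 132, 174, 233, 204, 208, 110, 163, 223, 229, 190, 212, 213, 214]
w10 283 yellow top 203 V [219, 163, 111, 236, 234, 237, 231, 235, 237, 236, 234, 234, 233, 199, 224, 149, 126, 124, 221, 211, 211, 212, 212]
w10 304 yellow top 205 V [226, 191, 111, 210, 193, 113, 117, 199, 207, 207, 207, 207, 207, 208, 210, 212, 211, 210, 211, 211, 212, 213, 213]
```

Run:
```python
from h import *
g=[cv2.Canny(cv2.GaussianBlur(cv2.imread(f'pics/{n}.png',0),(3,3),0),30,80) for n in('w9','w10')]
k=np.ones((3,3))
co=g[0]&cv2.dilate(g[1],k)
R0=co[60:210,230:340]
for y in range(0,150,5): print(60+y,[int(v) for v in (np.add.reduceat((R0[y:y+5]>0).sum(0),range(0,110,5)))])
for y in (130,150,165,180,195):
    for n in('w9','w10'): print(n,y,cv2.imread(f'pics/{n}.png',0)[y,236:332:3].tolist())
```

```text
60 [0, 0, 0, 0, 0, 0, 0, 0, 0, 0, 0, 7, 3, 0, 0, 0, 0, 0, 0, 0, 0, 0]
65 [0, 0, 0, 0, 0, 0, 0, 0, 0, 0, 0, 5, 1, 0, 0, 0, 0, 0, 0, 0, 0, 0]
70 [0, 0, 0, 0, 0, 0, 0, 0, 0, 0, 0, 0, 0, 0, 0, 0, 0, 0, 0, 0, 0, 0]
75 [0, 0, 0, 0, 0, 0, 0, 0, 0, 0, 0, 0, 0, 0, 0, 0, 0, 0, 0, 0, 0, 0]
80 [0, 0, 0, 0, 0, 0, 0, 0, 0, 0, 0, 0, 0, 0, 0, 0, 0, 0, 0, 0, 0, 0]
85 [0, 0, 0, 0, 0, 0, 0, 0, 0, 0, 0, 0, 0, 0, 0, 0, 0, 0, 0, 0, 0, 0]
90 [0, 0, 0, 0, 0, 0, 0, 0, 0, 0, 0, 0, 0, 0, 0, 0, 0, 0, 0, 0, 0, 0]
95 [0, 0, 0, 0, 0, 0, 6, 5, 5, 5, 5, 2, 5, 6, 3, 5, 5, 1, 0, 0, 0, 0]
100 [0, 0, 0, 0, 0, 7, 11, 5, 5, 5, 5, 5, 5, 5, 5, 5, 5, 9, 6, 0, 0, 0]
105 [0, 0, 0, 0, 8, 11, 1, 0, 0, 0, 0, 0, 0, 0, 0, 0, 0, 4, 9, 5, 0, 0]
110 [0, 0, 0, 11, 8, 1, 0, 1, 5, 5, 5, 1, 0, 0, 0, 0, 0, 0, 3, 8, 6, 0]
115 [5, 5, 5, 5, 1, 0, 2, 5, 2, 0, 2, 0, 0, 4, 4, 5, 8, 0, 0, 4, 5, 7]
120 [0, 0, 0, 0, 0, 0, 0, 0, 3, 0, 1, 2, 3, 7, 1, 6, 8, 8, 0, 0, 5, 0]
125 [0, 0, 2, 5, 0, 2, 5, 0, 4, 0, 0, 0, 0, 5, 3, 0, 1, 6, 0, 0, 5, 0]
130 [0, 0, 2, 6, 0, 4, 0, 0, 0, 0, 0, 0, 0, 6, 1, 0, 0, 0, 0, 0, 5, 0]
135 [0, 0, 0, 5, 0, 5, 0, 0, 0, 0, 0, 0,
[... 2008 characters left out ...]
, 230, 238, 219, 177, 110]
w9 180 [205, 206, 206, 206, 206, 206, 206, 205, 205, 205, 208, 207, 207, 208, 207, 206, 206, 205, 206, 207, 206, 206, 204, 204, 205, 191, 215, 236, 230, 201, 142, 110]
w10 180 [232, 232, 231, 231, 231, 231, 232, 231, 231, 230, 223, 186, 125, 186, 187, 171, 171, 173, 169, 177, 182, 199, 201, 201, 202, 185, 209, 236, 229, 201, 139, 108]
w9 195 [206, 205, 204, 204, 204, 204, 204, 207, 207, 207, 207, 207, 207, 208, 208, 208, 207, 207, 206, 204, 204, 206, 207, 208, 204, 191, 227, 235, 218, 177, 110, 110]
w10 195 [203, 204, 205, 206, 206, 204, 204, 203, 204, 203, 202, 202, 202, 202, 202, 201, 203, 204, 205, 206, 206, 205, 203, 202, 199, 193, 228, 236, 218, 175, 110, 110]
```

Run:
```python
from h import *
a=cv2.imread('pics/w10.png',0)
for c in(240,250,260): print(c,list(zip(range(150,206,3),a[150:206:3,c].tolist())))
```

```text
240 [(150, 235), (153, 234), (156, 233), (159, 228), (162, 188), (165, 202), (168, 181), (171, 106), (174, 172), (177, 218), (180, 231), (183, 222), (186, 180), (189, 200), (192, 204), (195, 204), (198, 204), (201, 124), (204, 97)]
250 [(150, 209), (153, 174), (156, 231), (159, 227), (162, 192), (165, 202), (168, 181), (171, 111), (174, 166), (177, 217), (180, 232), (183, 223), (186, 184), (189, 197), (192, 204), (195, 206), (198, 202), (201, 102), (204, 91)]
260 [(150, 114), (153, 136), (156, 232), (159, 230), (162, 194), (165, 200), (168, 178), (171, 107), (174, 162), (177, 214), (180, 231), (183, 224), (186, 188), (189, 194), (192, 203), (195, 204), (198, 203), (201, 121), (204, 92)]
```

Comparing the pixels, the short leg's tip is at row 153, the staple bridge is centred at row 180, and the block's front is at row 199. The shackle is open and the staple stands in the gap. I'll relax the forward push slightly and lift.

Call:
{"name": "play_rows", "arguments": {"steps": [[[-0.006,0,0],[0,0,0],1],[[-0.011,0,0],[0,0,0],1],[[-0.012,0,0],[0,0,0],1],[[-0.012,0,0.01],[0,0,0],1],[[-0.012,0,0.02],[0,0,0],1],[[-0.012,0,0.03],[0,0,0],1],[[-0.012,0,0.04],[0,0,0],1],[[-0.012,0,0.05],[0,0,0],1]]}}

```text
time_s: 20.85
ee_pos: [495.9, -65.4, 102.9]
eef_rot: [3.142, 0.0, 0.003]
wrist_force: [-0.4, -0.4, -5.5]
opening: 0.566
gripper_force: 29.4
```

Lifting freely: -5.5 N is about the lock's weight.

Call:
{"name": "play_rows", "arguments": {"steps": [[[0,0,0.03],[0,0,0],1],[[0,0,0.07],[0,0,0],1],[[0,0,0.13],[0,0,0],1],[[0,0,0.2],[0,0,0],1],[[0,0,0.27],[0,0,0],1],[[0,0,0.34],[0,0,0],1],[[0,0,0.42],[0,0,0],1],[[0,0,0.48],[0,0,0],1]]}}

```text
time_s: 21.65
ee_pos: [496.4, -65.4, 249.3]
eef_rot: [3.142, -0.002, 0.003]
wrist_force: [-0.1, -0.1, -5.0]
opening: 0.567
gripper_force: 29.4
```

Call:
{"name": "play_rows", "arguments": {"steps": [[[0,0,0.02],[0,0,0],1],[[0,0,0.02],[0,0,0],1],[[0,0,0.02],[0,0,0],1],[[0,0,0.02],[0,0,0],1],[[0,0,0.02],[0,0,0],1],[[0,0,0.02],[0,0,0],1],[[0,0,0.02],[0,0,0],1],[[0,0,0.02],[0,0,0],1]]}}

```text
time_s: 22.45
ee_pos: [496.1, -65.4, 252.6]
eef_rot: [3.142, 0.0, 0.003]
wrist_force: [0.1, 0.1, -5.3]
opening: 0.569
gripper_force: 29.4
```

Run:
```python
from h import *
s,im=shot('wrist','w11.png');print(s['ee_pos'],s['eef_rot'],s['wrist_force'],s['torque'],s['opening'],s['gripper_force'])
a=cv2.imread('pics/w10.png',0);b=cv2.imread('pics/w11.png',0)
k=np.ones((3,3));c=lambda g:cv2.Canny(cv2.GaussianBlur(g,(3,3),0),30,80)
co=(c(a)&cv2.dilate(c(b),k))[90:210,240:330]
print('crown row',[int(co[r:r+5].sum()//255) for r in range(0,120,5)])
print('tip cols 247-258',b[140:206:4,252].tolist())
```

```text
[496.12376218 -65.40203539 252.63137372] [3.14157430e+00 2.48370187e-04 2.53683925e-03] [ 0.11868473  0.05000466 -5.27259127] [ 0.04703028  0.10603719 -0.0076191 ] 0.5685752251556481 29.404893487226218
crown row [5, 51, 85, 38, 47, 61, 44, 50, 30, 29, 29, 34, 51, 12, 10, 10, 20, 9, 6, 25, 10, 7, 81, 11]
tip cols 247-258 [233, 232, 224, 179, 181, 210, 213, 213, 184, 175, 174, 176, 177, 173, 173, 125, 93]
```

The lock is held level with its shackle still open, about 164 mm above where it lay. I'm handing in.

```bash
python3 -c "
from bench import manip
print(manip.close_job())"
```

```text
the job is handed in; nothing more can be done
None
```

The job is handed in: the padlock is dialled to the index mark, opened, lifted off the staple and held level about 164 mm above where it lay, shackle open; the hand-in call returned no verdict.

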